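# Touch off a work frame on three marker pins

## Robot

A 6-joint arm with a two-finger parallel gripper is mounted at the origin on a cart in front of the work surface, level with it; the furniture and walls round the work are solid. World frame = base frame: x ahead of the robot, y to its left, z up, the work surface at z = 0. Lengths are in m, angles in degrees, forces in N, time in s.
With the tool pointing down it reaches from about 0.4 to 0.825 m from the base axis. Payload 7 kg.
Tool frame: the origin (TCP) lies between the finger pads; the fingertips stand 22 mm ahead of it and the grasp point (between the pads) lies 3 mm ahead of it; z points along the fingers, y is the line along which they close (so a half turn about z gives the same grasp; the last joint's range is limited). The gripper opens to 88 mm and grips with 3 to 60 N. Pads are 19 mm wide; open, the fingers measure 130 mm over their backs; the gripper's body (78 mm by 193 mm) begins 47 mm behind the grasp point.
Start: joints at [16.507, 20.546, 0.682, 0, -70.136, -16.507], TCP at [0.675, -0, 0.249] pointing down, gripper open.
Joint ranges: [-176.03, 176.03], [-82.01, 121.73], [-58.28, 71.71], [-173.87, 95.51], [-174.79, -0.11], [-173.66, 173.66]. Speed limits (degrees/s): [136.94, 136.94, 172.46, 180, 180, 180].

## Interface

Orientations are given as [roll, pitch, yaw] about the fixed x, y, z axes, in that order (R = Rz(yaw) Ry(pitch) Rx(roll)).
In Python, from plant import ctrl gives the robot as it stands.
- The arm moves only by the tool apply_moves, never from a script. Its argument "targets" is a list of rows, each an object with "travel": the shift along the tool's x, y, z in mm, a list of three; "roll": the turn about the tool's z in degrees; "jaw": the finger opening in mm, from 0 to 87.6. In form: [{"travel": [tx, ty, tz], "roll": roll, "jaw": jaw}, ...]. A call has 1 to 10 rows; each row shifts and turns the commanded pose from where the row before left it, along the tool's axes as they then stand; what a row does not reach is not made up. A row lasts 1/10 s, in which the tool goes at most 50 mm and 8.59 degrees, less where a joint would pass 70% of its speed; a pose out of reach is approached as far as the arm can. A call with a gripper value outside its range is refused whole. The fingers move at their own pace and stop on an object; the grip force is fixed at half the most. Time passes only in rows, so rows that do not move let the fingers close. It gives the time, the measured TCP pose, the force, the opening and the grip force at its end, in the units of the state.
- ctrl.get_obs(): the state, without advancing time (a new reading comes with each control period).
- ctrl.snapshot(name): name is "scene" or "side" or "wrist"; returns the picture (420x560x3 uint8, red, green, blue); there is no depth.
- ctrl.calibration(name): a dict with "K" (3x3 intrinsics, pixels), "extrinsics" (4x4, takes a point from camera to world coordinates); the wrist camera has in their place "hand_eye" (4x4, takes a point from camera to tool coordinates, whose origin is the TCP and whose axes are the flange's). Camera axes: x right, y down, z forward; pixel columns grow to the right and rows downward; lengths in m; the calibration is good to about 2 mm. A picture is of the moment at which its call begins: read the wrist's pose just before it. calibration takes no time and is no camera call.
- ctrl.close_job(): hands the job in; it is judged then, once.
The state is a dict: "clock": time; "joint_pos": joint angles; "qvel": joint speeds; "tau": joint torques, N m; "tool_pos": TCP position; "orientation": TCP orientation; "force": force on the tool from outside, world axes, zero at the start; "moment": the same for the moment, N m; "opening": finger opening in m; "gripper_force": force on a finger pad.
Only numpy, scipy, OpenCV 4.12 (cv2) and the standard library are available. Lean on these libraries where they do the work, as an engineer would, in place of code of your own. Each camera call takes 0.05 s, during which the arm holds its last target. There are 200 camera calls.

## Task

Touch off the fixture plate's work frame: with the fingertips, lightly tap the red pin, then the yellow pin, then the blue pin from above, each time pushing the pin down until its white ring has sunk into the collar (the pins stay down; do not ram them). Leave the green spare pin up, do not grip, lift or shift any of the loose posts, and leave the relay and the end cap where they are.

Things in the scene. Friction and masses are not known exactly. Their poses are not given: they have to be found in the camera images.
- plate: flat aluminium plate with a grid of holes, 190 x 220 x 12 mm, fixed on the left half of the worktop; origin at the centre of its underside; the posts stand on it. Beware: an upright monitor stands at the right, a panel from about (x 0.33, y -0.48) to (0.95, -0.56), up to z = 0.42. A tool that starts to the right of it gets past its near end, close to the robot base
- red_post: upright round post with a red band and a red pin on top (the origin point, touched first). Loose, 0.6 kg, held only by its weight. Dark foot 52 mm across and 10 mm high, then a body 40 mm across up to 40 mm, then a dark steel collar 35 mm across up to 45 mm; the pin comes out of the collar. Origin at the centre of the underside of the foot, z up
- red_pin (a joint): how far the red pin has been pushed down into its collar, m: about 0 when raised, 0.014 at its hard stop. It slides straight down under about 3 N, has no spring and stays where it is left; the white ring has gone in at 0.006, and anything from 0.005 on is a touch
- red_tip (a point): centre of the flat top of the red pin, 18 mm across, a cap on a soft spring: it gives about 2 mm before the pin slides (1.5 N per mm, at most 6 mm) and springs back. It goes down with the pin. Raised, the pin stands 20 mm out of the collar (65 mm above the underside of the foot, 77 mm above the worktop): the upper 14 mm red, the lower 6 mm a white ring
- yellow_post: upright round post with a yellow band and a yellow pin on top (the x-axis point, touched second). Loose, 0.6 kg, held only by its weight. Dark foot 52 mm across and 10 mm high, then a body 40 mm across up to 40 mm, then a dark steel collar 35 mm across up to 45 mm; the pin comes out of the collar. Origin at the centre of the underside of the foot, z up
- yellow_pin (a joint): how far the yellow pin has been pushed down into its collar, m: about 0 when raised, 0.014 at its hard stop. It slides straight down under about 3 N, has no spring and stays where it is left; the white ring has gone in at 0.006, and anything from 0.005 on is a touch
- yellow_tip (a point): centre of the flat top of the yellow pin, 18 mm across, a cap on a soft spring: it gives about 2 mm before the pin slides (1.5 N per mm, at most 6 mm) and springs back. It goes down with the pin. Raised, the pin stands 20 mm out of the collar (65 mm above the underside of the foot, 77 mm above the worktop): the upper 14 mm yellow, the lower 6 mm a white ring
- blue_post: upright round post with a blue band and a blue pin on top (the y-axis point, touched third). Loose, 0.6 kg, held only by its weight. Dark foot 52 mm across and 10 mm high, then a body 40 mm across up to 40 mm, then a dark steel collar 35 mm across up to 45 mm; the pin comes out of the collar. Origin at the centre of the underside of the foot, z up
- blue_pin (a joint): how far the blue pin has been pushed down into its collar, m: about 0 when raised, 0.014 at its hard stop. It slides straight down under about 3 N, has no spring and stays where it is left; the white ring has gone in at 0.006, and anything from 0.005 on is a touch
- blue_tip (a point): centre of the flat top of the blue pin, 18 mm across, a cap on a soft spring: it gives about 2 mm before the pin slides (1.5 N per mm, at most 6 mm) and springs back. It goes down with the pin. Raised, the pin stands 20 mm out of the collar (65 mm above the underside of the foot, 77 mm above the worktop): the upper 14 mm blue, the lower 6 mm a white ring
- green_post: upright round post with a green band and a green pin on top (the spare point, to be left alone). Loose, 0.6 kg, held only by its weight. Dark foot 52 mm across and 10 mm high, then a body 40 mm across up to 40 mm, then a dark steel collar 35 mm across up to 45 mm; the pin comes out of the collar. Origin at the centre of the underside of the foot, z up
- green_pin (a joint): how far the green pin has been pushed down into its collar, m: about 0 when raised, 0.014 at its hard stop. It slides straight down under about 3 N, has no spring and stays where it is left; the white ring has gone in at 0.006, and anything from 0.005 on is a touch
- green_tip (a point): centre of the flat top of the green pin, 18 mm across, a cap on a soft spring: it gives about 2 mm before the pin slides (1.5 N per mm, at most 6 mm) and springs back. It goes down with the pin. Raised, the pin stands 20 mm out of the collar (65 mm above the underside of the foot, 77 mm above the worktop): the upper 14 mm green, the lower 6 mm a white ring
- relay: small plug-in relay, a pinkish block under a clear cover, 22 x 28 x 36 mm, loose on the plate near its middle; origin at the centre of its underside
- end_cap: black round plastic end cap, 32 mm across, 22 mm high, loose on the plate near its middle; origin at the centre of its underside
Not all that is in view belongs to the job. What is shaped like the yellow_post but orange or turquoise is not meant.

How it is judged:
By the outcome, as a careful person would: the job done as asked, in the order asked, and still so for the second after the job is handed in, with the robot touching nothing.
It also fails if it takes over 38 s, if anything falls off the work surface, if the arm or the gripper's body presses on something with over 40 N, if the wrist force passes 120 N, or if a joint passes its speed limit or range.

## Working session

There is one attempt and no reset: what is moved stays moved. The work goes in short steps, Python scripts to look and compute and a tool call to move; the robot and the scene stay as the last step left them, time stands still between calls to the robot, and variables do not carry over. Pictures are saved under pics/ and viewed, at most 10 in all, crops included, and the job is handed in when it is done.

Besides the shell and the picture viewer there is one more tool, called after "Call:" by a JSON object that holds its "method" and its "body". apply_moves: Moves the arm, as the interface text tells. Its arguments: {"type":"object","properties":{"targets":{"type":"array","items":{"type":"object","properties":{"travel":{"type":"array","items":{"type":"number"}},"roll":{"type":"number"},"jaw":{"type":"number"}}}}},"required":["targets"]}

```bash
mkdir -p pics; python3 - <<'E'
from plant import ctrl
import cv2
o=ctrl.get_obs();print(o)
for n in("scene","side"):
    cv2.imwrite(f"pics/{n}0.png",ctrl.snapshot(n)[:,:,::-1]);print(ctrl.calibration(n))
print(ctrl.calibration("wrist"))
E
```

```text
{'clock': 0.0, 'joint_pos': array([ 1.65062953e+01,  2.05914478e+01,  6.33887436e-01, -2.14800409e-02,
       -7.01375628e+01, -1.65066870e+01]), 'qvel': array([ 0.00715447, -0.02432232, -0.00380455, -0.09266319, -0.09693322,
       -0.01840574]), 'tau': array([-8.00930356e-04, -5.82726967e+01,  2.93058443e+01,  6.99745238e+00,
        6.93249181e-03, -2.06530804e-04]), 'tool_pos': array([ 6.74533166e-01, -2.67190357e-05,  2.47619120e-01]), 'orientation': array([ 1.79903059e+02, -7.66947667e-03, -9.00077000e+01]), 'force': array([-0.00817378, -0.32165959,  0.13855368]), 'moment': array([-0.00674382,  0.02844888, -0.00422747]), 'gripper_force': 0.0, 'opening': 0.08747266563307046}
{'K': array([[425.24644263,   0.        , 281.18822293],
       [  0.        , 425.24644263, 211.22342719],
       [  0.        ,   0.        ,   1.        ]]), 'extrinsics': array([[-0.8899118 , -0.24868043,  0.38238073,  0.216451  ],
       [-0.45609541,  0.49584449, -0.73899609,  0.85437996],
       [-0.00582751, -0.83204344, -0.55467987,  0.54048716],
       [ 0.        ,  0.        ,  0.        ,  1.   
[... 245 characters left out ...]

       [-0.0564953 , -0.64424864,  0.76272667, -0.42418138],
       [-0.01192631, -0.76345682, -0.64574875,  0.60969398],
       [ 0.        ,  0.        ,  0.        ,  1.        ]])}
{'K': array([[343.81095087,   0.        , 279.24598734],
       [  0.        , 343.81095087, 205.04964256],
       [  0.        ,   0.        ,   1.        ]]), 'hand_eye': array([[ 2.24573073e-04, -9.54831810e-01, -2.97146706e-01,
         8.00743586e-02],
       [ 9.99999604e-01,  4.70175507e-04, -7.55066578e-04,
         1.56632966e-04],
       [ 8.60672691e-04, -2.97146419e-01,  9.54831537e-01,
        -1.36133874e-01],
       [ 0.00000000e+00,  0.00000000e+00,  0.00000000e+00,
         1.00000000e+00]])}
```

View pics/scene0.png

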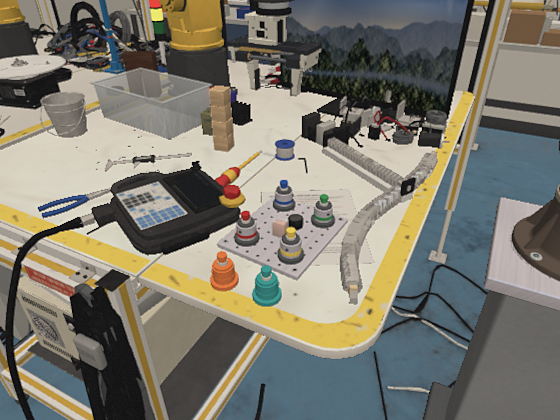

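View pics/side0.png

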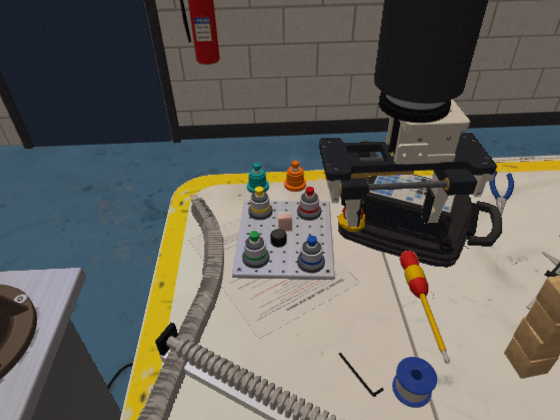

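Candidates in the scene view: red pin (245,215), yellow (290,232), blue (284,184) and green (323,199) are on the plate. The orange (222,257) and turquoise (266,271) lookalikes are off it. Next I'll triangulate the pin caps and check them in one crop.

```bash
python3 - <<'E'
from plant import ctrl
import cv2,numpy as np
P={'red':((245,215),(309,190)),'yellow':((290,231),(259,190)),'blue':((284,183),(312,239)),'green':((323,198),(254,236))}
H={'red':lambda h:(h<8)|(h>172),'yellow':lambda h:(h>20)&(h<33),'blue':lambda h:(h>100)&(h<125),'green':lambda h:(h>50)&(h<80)}
ims=[cv2.imread(f"pics/{n}0.png") for n in("scene","side")]
cs=[ctrl.calibration(n) for n in("scene","side")]
for k in P:
    A=[];b=[];info=[]
    for im,c,(u0,v0) in zip(ims,cs,P[k]):
        hsv=cv2.cvtColor(im,cv2.COLOR_BGR2HSV)
        m=(H[k](hsv[...,0].astype(int))&(hsv[...,1]>120)&(hsv[...,2]>70)).astype(np.uint8)
        n,l,s,ce=cv2.connectedComponentsWithStats(m)
        i=min((i for i in range(1,n) if s[i,4]>8),key=lambda i:np.hypot(*(ce[i]-(u0,v0))))
        uv=ce[i];info+=[uv.round(1),s[i].tolist()]
        E=c['extrinsics'];d=E[:3,:3]@np.linalg.inv(c['K'])@[*uv,1]
        p=E[:3,3];d/=np.linalg.norm(d);M=np.eye(3)-np.outer(d,d);A.append(M);b.append(M@p)
        t=(0.071-p[2])/d[2];info.append((p+t*d).round(4))
    X=np.linalg.solve(sum(A),sum(b));print(k,X.round(4),info)
cv2.imwrite("pics/crop.png",np.hstack([cv2.resize(ims[0][165:310,195:350],None,fx=2.5,fy=2.5),cv2.resize(ims[1][150:295,210:365],None,fx=2.5,fy=2.5)]))
E
```

```text
red [0.5988 0.2725 0.0712] [array([245. , 214.9]), [240, 211, 10, 10, 68], array([0.5978, 0.2725, 0.071 ]), array([309.4, 190.7]), [306, 187, 8, 9, 63], array([0.5997, 0.2735, 0.071 ])]
yellow [0.4952 0.281  0.0705] [array([290.4, 231.5]), [286, 226, 10, 12, 88], array([0.4939, 0.2817, 0.071 ]), array([258.8, 190.7]), [255, 186, 9, 11, 71], array([0.4961, 0.281 , 0.071 ])]
blue [0.5868 0.1289 0.0714] [array([283.3, 183.5]), [280, 180, 7, 8, 46], array([0.5862, 0.1285, 0.071 ]), array([311. , 239.7]), [307, 235, 10, 11, 69], array([0.5876, 0.1297, 0.071 ])]
green [0.4838 0.1484 0.0732] [array([323.6, 198.1]), [320, 194, 8, 9, 52], array([0.4836, 0.1452, 0.071 ]), array([253.6, 234.2]), [249, 231, 10, 7, 50], array([0.4849, 0.1514, 0.071 ])]
```

View pics/crop.png

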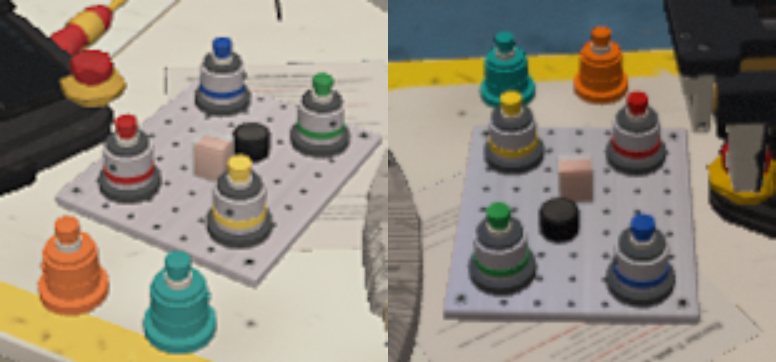

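The crop confirms it: red, yellow, blue and green pins all stand raised on the plate, and the orange and turquoise posts are off it. Now I'll go above red with the fingers closed.

Call:
{"method": "apply_moves", "body": {"targets": [{"travel":[-30,8,0],"roll":0,"jaw":0},{"travel":[-35,10,0],"roll":0,"jaw":0},{"travel":[-35,10,0],"roll":0,"jaw":0},{"travel":[-35,10,0],"roll":0,"jaw":0},{"travel":[-35,10,15],"roll":0,"jaw":0},{"travel":[-35,10,25],"roll":0,"jaw":0},{"travel":[-35,10,25],"roll":0,"jaw":0},{"travel":[-33,7,25],"roll":0,"jaw":0},{"travel":[0,0,15],"roll":0,"jaw":0},{"travel":[0,0,0],"roll":0,"jaw":0}]}}

```text
clock: 1.1
tool_pos: [0.598, 0.2731, 0.1403]
orientation: [179.7, -0.2, -89.9]
force: [-0.3, -0.3, -0.3]
opening: 0.013
gripper_force: 0.0
```

```bash
cat > h.py <<'E'
from plant import ctrl
import cv2,numpy as np
from scipy.spatial.transform import Rotation as R
def st():
    o=ctrl.get_obs();print(o['clock'],o['tool_pos'].round(4),o['orientation'].round(2),o['force'].round(1),round(o['opening'],4));return o
def wrist(f):
    o=st();cv2.imwrite(f,ctrl.snapshot("wrist")[:,:,::-1])
    c=ctrl.calibration("wrist");Rw=R.from_euler('xyz',o['orientation'],degrees=True).as_matrix()
    def proj(X):
        t=Rw.T@(np.array(X)-o['tool_pos']);h=c['hand_eye'];q=c['K']@(h[:3,:3].T@(t-h[:3,3]));return (q[:2]/q[2]).round(0)
    return proj
E
python3 - <<'E'
from h import *
p=wrist("pics/w1.png")
for X in[(.599,.273,.077),(.495,.281,.077),(.587,.129,.077),(.484,.148,.077)]:print(p(X))
E
```

```text
1.1 [0.598  0.2731 0.1403] [179.73  -0.18 -89.92] [-0.3 -0.3 -0.3] 0.013
[277. 233.]
[442. 245.]
[301. -36.]
[499.   8.]
```

View pics/w1.png

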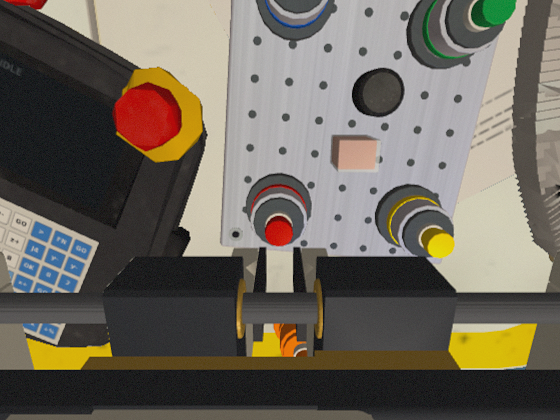

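The wrist view shows the red cap at (279,232), predicted (277,233), and yellow at (439,242), so positions agree within about 2 mm. I'll descend on red in small steps.

Call:
{"method": "apply_moves", "body": {"targets": [{"travel":[0,0,10],"roll":0,"jaw":0},{"travel":[0,0,15],"roll":0,"jaw":0},{"travel":[0,0,10],"roll":0,"jaw":0},{"travel":[0,0,2],"roll":0,"jaw":0},{"travel":[0,0,0],"roll":0,"jaw":0}]}}

```text
clock: 1.65
tool_pos: [0.5999, 0.2725, 0.106]
orientation: [180.0, -0.0, -90.0]
force: [0.2, 0.5, 1.1]
opening: 0.0003
gripper_force: 0.0
```

Call:
{"method": "apply_moves", "body": {"targets": [{"travel":[0,0,2],"roll":0,"jaw":0},{"travel":[0,0,2],"roll":0,"jaw":0},{"travel":[0,0,2],"roll":0,"jaw":0},{"travel":[0,0,2],"roll":0,"jaw":0},{"travel":[0,0,0],"roll":0,"jaw":0}]}}

```text
clock: 2.15
tool_pos: [0.6, 0.273, 0.0985]
orientation: [-180.0, 0.0, -90.0]
force: [0.4, 0.2, 0.5]
opening: 0.0006
gripper_force: 0.3
```

Call:
{"method": "apply_moves", "body": {"targets": [{"travel":[0,0,2],"roll":0,"jaw":0},{"travel":[0,0,2],"roll":0,"jaw":0},{"travel":[0,0,2],"roll":0,"jaw":0},{"travel":[0,0,0],"roll":0,"jaw":0}]}}

```text
clock: 2.55
tool_pos: [0.6001, 0.2731, 0.0925]
orientation: [-180.0, 0.0, -90.0]
force: [-0.7, 0.2, 2.2]
opening: 0.0006
gripper_force: 1.3
```

Call:
{"method": "apply_moves", "body": {"targets": [{"travel":[0,0,2],"roll":0,"jaw":0},{"travel":[0,0,2],"roll":0,"jaw":0},{"travel":[0,0,1],"roll":0,"jaw":0},{"travel":[0,0,0],"roll":0,"jaw":0}]}}

```text
clock: 2.95
tool_pos: [0.6001, 0.2731, 0.0874]
orientation: [-180.0, 0.0, -90.0]
force: [-0.1, 1.5, 2.4]
opening: 0.0003
gripper_force: 1.3
```

Call:
{"method": "apply_moves", "body": {"targets": [{"travel":[0,0,-5],"roll":0,"jaw":0},{"travel":[0,0,-15],"roll":0,"jaw":0},{"travel":[0,0,-20],"roll":0,"jaw":0},{"travel":[0,15,0],"roll":0,"jaw":0},{"travel":[-2,25,0],"roll":0,"jaw":0},{"travel":[-2,25,0],"roll":0,"jaw":0},{"travel":[-2,25,0],"roll":0,"jaw":0},{"travel":[-2,15,0],"roll":0,"jaw":0},{"travel":[0,0,0],"roll":0,"jaw":0},{"travel":[0,0,0],"roll":0,"jaw":0}]}}

```text
clock: 3.95
tool_pos: [0.4954, 0.2815, 0.1284]
orientation: [-179.9, 0.0, -89.9]
force: [0.0, -0.8, 0.2]
opening: 0.0001
gripper_force: 0.0
```

```bash
python3 - <<'E'
from h import *
p=wrist("pics/w2.png")
for X in[(.495,.281,.077),(.599,.273,.0675),(.599,.273,.077)]:print(p(X))
im=ctrl.snapshot("scene")[:,:,::-1]
w=cv2.imread("pics/w2.png")
cv2.imwrite("pics/c2.png",np.hstack([cv2.resize(im[165:310,195:350],(400,374)),w[46:420,0:400]]))
E
```

```text
3.95 [0.4954 0.2815 0.1284] [-1.7994e+02  5.0000e-02 -8.9950e+01] [ 0.  -0.8  0.2] 0.0001
[280. 239.]
[109. 221.]
[102. 226.]
```

View pics/c2.png

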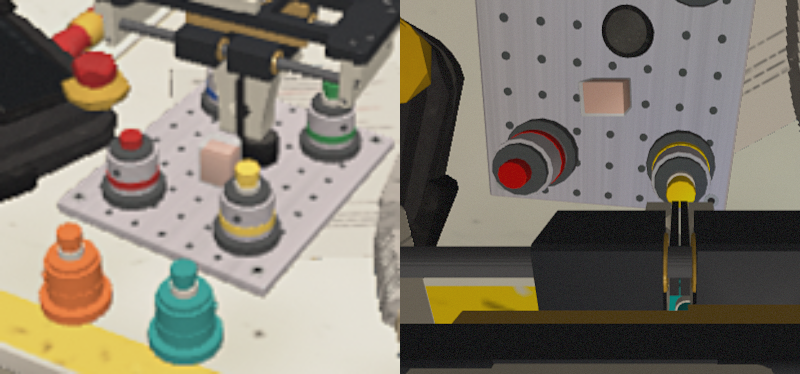

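Red's ring has gone in, with the cap now sitting on the collar at crop (131,140). Yellow's cap is at wrist pixel (280,236), predicted (280,239), so the tool is centred. Pressing yellow.

Call:
{"method": "apply_moves", "body": {"targets": [{"travel":[0,0,10],"roll":0,"jaw":0},{"travel":[0,0,12],"roll":0,"jaw":0},{"travel":[0,0,5],"roll":0,"jaw":0},{"travel":[0,0,2],"roll":0,"jaw":0},{"travel":[0,0,2],"roll":0,"jaw":0},{"travel":[0,0,2],"roll":0,"jaw":0},{"travel":[0,0,1],"roll":0,"jaw":0},{"travel":[0,0,0],"roll":0,"jaw":0}]}}

```text
clock: 4.85
tool_pos: [0.495, 0.2809, 0.0937]
orientation: [-180.0, -0.0, -90.0]
force: [-0.4, -1.9, 2.6]
opening: 0.0003
gripper_force: 1.2
```

Call:
{"method": "apply_moves", "body": {"targets": [{"travel":[0,0,2],"roll":0,"jaw":0},{"travel":[0,0,2],"roll":0,"jaw":0},{"travel":[0,0,2],"roll":0,"jaw":0},{"travel":[0,0,1],"roll":0,"jaw":0},{"travel":[0,0,0],"roll":0,"jaw":0}]}}

```text
clock: 5.35
tool_pos: [0.4951, 0.2811, 0.0865]
orientation: [-180.0, 0.0, -90.0]
force: [-0.4, -1.4, 2.4]
opening: 0.0008
gripper_force: 1.3
```

Call:
{"method": "apply_moves", "body": {"targets": [{"travel":[0,0,-5],"roll":0,"jaw":0},{"travel":[0,0,-15],"roll":0,"jaw":0},{"travel":[0,0,-25],"roll":0,"jaw":0},{"travel":[17,-12,0],"roll":0,"jaw":0},{"travel":[30,-20,0],"roll":0,"jaw":0},{"travel":[35,-20,0],"roll":0,"jaw":0},{"travel":[35,-20,0],"roll":0,"jaw":0},{"travel":[35,-20,0],"roll":0,"jaw":0},{"travel":[0,0,0],"roll":0,"jaw":0},{"travel":[0,0,0],"roll":0,"jaw":0}]}}

```text
clock: 6.35
tool_pos: [0.5873, 0.1282, 0.1315]
orientation: [180.0, 0.0, -90.1]
force: [0.6, -0.9, -0.3]
opening: 0.0002
gripper_force: 0.0
```

```bash
python3 - <<'E'
from h import *
p=wrist("pics/w3.png")
for X in[(.587,.129,.077),(.484,.148,.077)]:print(p(X))
im=ctrl.snapshot("scene")[:,:,::-1]
w=cv2.imread("pics/w3.png")
cv2.imwrite("pics/c3.png",np.hstack([cv2.resize(im[165:310,195:350],(400,374)),w[46:420,100:500]]))
E
```

```text
6.35 [0.5873 0.1282 0.1315] [ 1.7999e+02  2.0000e-02 -9.0130e+01] [ 0.6 -0.9 -0.3] 0.0002
[280. 239.]
[447. 268.]
```

View pics/c3.png

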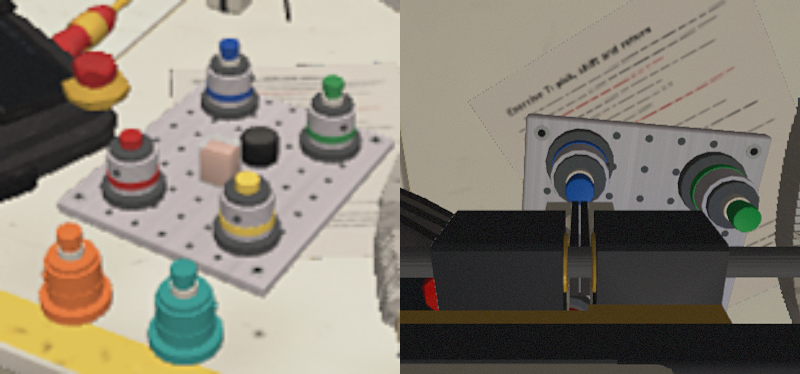

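Yellow's ring is in. Blue's cap is at wrist pixel (280,235), predicted (280,239), so it's centred. Relay, cap and green are unchanged. Pressing blue.

Call:
{"method": "apply_moves", "body": {"targets": [{"travel":[0,0,10],"roll":0,"jaw":0},{"travel":[0,0,15],"roll":0,"jaw":0},{"travel":[0,0,5],"roll":0,"jaw":0},{"travel":[0,0,2],"roll":0,"jaw":0},{"travel":[0,0,2],"roll":0,"jaw":0},{"travel":[0,0,2],"roll":0,"jaw":0},{"travel":[0,0,1],"roll":0,"jaw":0},{"travel":[0,0,0],"roll":0,"jaw":0}]}}

```text
clock: 7.25
tool_pos: [0.5872, 0.1293, 0.095]
orientation: [-180.0, 0.0, -90.0]
force: [-1.7, 1.7, 3.3]
opening: 0.0008
gripper_force: 1.3
```

Call:
{"method": "apply_moves", "body": {"targets": [{"travel":[0,0,2],"roll":0,"jaw":0},{"travel":[0,0,2],"roll":0,"jaw":0},{"travel":[0,0,2],"roll":0,"jaw":0},{"travel":[0,0,1],"roll":0,"jaw":0},{"travel":[0,0,0],"roll":0,"jaw":0}]}}

```text
clock: 7.75
tool_pos: [0.5872, 0.1291, 0.0875]
orientation: [-180.0, 0.0, -90.0]
force: [-0.8, 1.8, 3.1]
opening: 0.0003
gripper_force: 1.3
```

Call:
{"method": "apply_moves", "body": {"targets": [{"travel":[0,0,-5],"roll":0,"jaw":0},{"travel":[0,0,-15],"roll":0,"jaw":0},{"travel":[0,0,-25],"roll":0,"jaw":0},{"travel":[0,0,-30],"roll":0,"jaw":0},{"travel":[0,0,-30],"roll":0,"jaw":0},{"travel":[20,0,0],"roll":0,"jaw":0},{"travel":[35,0,0],"roll":0,"jaw":0},{"travel":[35,0,0],"roll":0,"jaw":0},{"travel":[0,0,0],"roll":0,"jaw":0},{"travel":[0,0,0],"roll":0,"jaw":0}]}}

```text
clock: 8.75
tool_pos: [0.5867, 0.0379, 0.1926]
orientation: [180.0, -0.0, -90.1]
force: [0.8, 1.3, 0.7]
opening: 0.0
gripper_force: 0.0
```

```bash
python3 - <<'E'
from h import *
st()
im=[ctrl.snapshot(n)[:,:,::-1] for n in("scene","side")]
cv2.imwrite("pics/c4.png",np.hstack([cv2.resize(im[0][165:310,195:350],(400,374)),cv2.resize(im[1][150:295,210:365],(400,374))]))
E
```

```text
8.75 [0.5867 0.0379 0.1926] [ 1.7997e+02 -2.0000e-02 -9.0110e+01] [0.8 1.3 0.7] 0.0
```

View pics/c4.png

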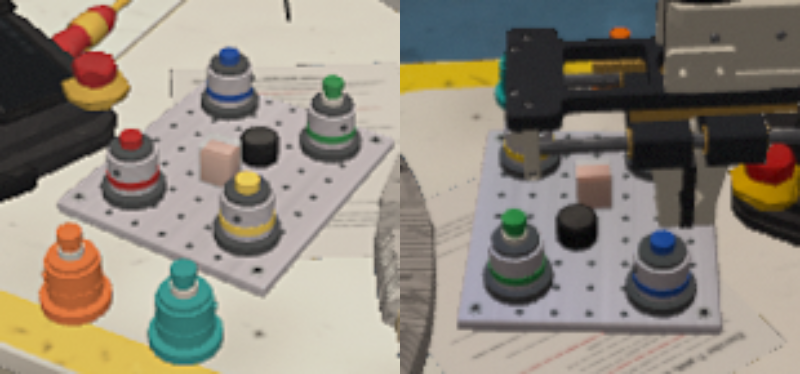

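Red (131,140), yellow (247,182) and blue (229,55) are down with no white ring showing. Green (333,88) is still up, nothing has shifted, and the tool is clear.

```bash
python3 -c "
from plant import ctrl
print(ctrl.close_job())"
```

```text
the job is handed in; nothing more can be done
None
```

The job is handed in: I tapped red, yellow, then blue until their white rings sank in. Green is still up, nothing else was shifted, and the robot clock read about 8.9 s.

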